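# Unclamp the drilled angle bracket and hold it up to the bench magnifier

### The arm

A 6-joint arm with a two-finger parallel gripper is mounted at the origin on the work surface. World frame = base frame: x ahead of the robot, y to its left, z up, the work surface at z = 0. Lengths are in m, angles in degrees, forces in N, time in s.
With the tool pointing down it reaches from about 0.375 to 0.9 m from the base axis. Payload 3.1 kg.
Tool frame: the origin (TCP) lies at the very end of the fingers, on their centre line; the grasp point (between the pads) lies behind it (bot.grip_depth is the z of the grasp point in the tool frame, in m); z points along the fingers, y is the direction in which the jaws open and shut (so a half turn about z gives the same grasp; the last joint's range is limited). The gripper opens to 87 mm and grips with 3 to 60 N. Pads are 19 mm wide; open, the fingers measure 117 mm over their backs; the gripper's body (75 mm by 190 mm) begins 51 mm behind the grasp point.
Start: joints at [60.934, 30.224, 82.088, -0, 67.689, -10.227], TCP at [0.202, 0.592, 0.223] pointing down, gripper open.
Joint ranges: [-176.69, 176.69], [-43.24, 126.21], [12.49, 139.97], [-82, 262], [0, 151.66], [-163.58, 163.58]. Speed limits (degrees/s): [159.86, 159.86, 180, 180, 180, 180].

### API

Orientations are given as a 3x3 rotation matrix whose columns are the frame's x, y, z axes.
In Python, from rig import bot, vision gives the robot as it stands. The module is installed in compiled form; this text tells all that it offers.
- The arm moves only by the shell command python3 -m jog 'ROWS'. ROWS is JSON, a list of rows, each a list of 3 entries, a list of its own where there are three numbers: the shift along the tool's x, y, z in mm, then the turn, a rotation vector about the tool's x, y, z in degrees, then the closure, from 0 (fully open) to 1 (shut). In form: [[[dx, dy, dz], [wx, wy, wz], fingers], ...]. A call has 1 to 12 rows; each row is the pose to reach, as a shift and turn from the pose commanded when the call began, along the tool's axes at that moment; what a row does not reach only later rows make up. A row lasts 1/12 s, in which the tool goes at most 41.7 mm and 7.16 degrees, less where a joint would pass 70% of its speed; a pose out of reach is approached as far as the arm can. A call with a gripper value outside its range is refused whole. The fingers move at their own pace and stop on an object; the grip force is fixed at half the most. Time passes only in rows, so rows that repeat a pose let the fingers close. It gives the time, the measured TCP pose, the force and the opening at its end, in the units of the state.
- bot.read_state(): the state, without advancing time (a new reading comes with each control period).
- vision.capture(name): name is "scene" or "top" or "wrist"; returns the picture (384x512x3 uint8, red, green, blue); there is no depth.
- vision.camera_info(name): a dict with "intrinsics" (3x3 intrinsics, pixels), "camera_from_world" (4x4, takes a point from world to camera coordinates); the wrist camera has in their place "mount" (4x4, takes a point from camera to tool coordinates, whose origin is the TCP and whose axes are the flange's). Camera axes: x right, y up, looking along -z (the intrinsics and any distortion apply to the point x, -y, -z); pixel columns grow to the right and rows downward; lengths in m; the calibration is good to about 2 mm. The wrist camera is an equidistant fisheye: a pixel r from the principal point sees the ray r / f radians off the axis. A picture is of the moment at which its call begins: read the wrist's pose just before it. camera_info takes no time and is no camera call.
- bot.hand_in(): hands the job in, once; it reports no verdict.
The state is a dict: "time_s": time; "joint_positions": joint angles; "qvel": joint speeds; "tau": joint torques, N m; "position": TCP position; "tcp_rot": TCP orientation; "force": force on the tool from outside, world axes, zero at the start; "moment": the same for the moment, N m; "opening": opening from 0.0 (shut) to 1.0 (fully open).
Only numpy, scipy, OpenCV 4.12 (cv2) and the standard library are available. Lean on these libraries where they do the work, as an engineer would, in place of code of your own. Each camera call takes 0.05 s, during which the arm holds its last target. There are 200 camera calls.

### The job

With the T-key, turn the fixture's clamp screw anticlockwise until the clamp arm is swung well clear of the angle bracket, then put the key fully back in its hole in the wooden stand. Lift the bracket out of the fixture and hold it up in front of the bench magnifier for a colleague to check: the outer face with the two drilled holes towards the glass and square to it, the middle of that face on the lens axis 200 mm from the glass, the bracket the same way up as in the fixture with the row of holes level. Finish while still holding it there, steady, with only the gripper touching it, and leave the magnifier and the other things on the bench alone.

Things in the scene. Friction and masses are not known exactly. Their poses are not given: they have to be found in the camera images.
- fixture: Fixed steel fixture: plate 160 (x) by 150 (y) by 20 mm, origin at the centre of its underside, z up. The bracket lies on it with its heel at fixture x = +35 mm, axes parallel, 1 mm off three pins (10 mm thick, 14 mm high above the plate) at (41, 32), (41, -32), (10, -51) mm. Screw heads 6 mm high in the corners. The clamp screw stands at (-47, 0) mm.
- clamp (a joint): Clamp angle, rad, growing anticlockwise from above; 0 = arm along fixture +x, over the bracket's foot; starts at -0.1 to 0.25, range -0.3 to 1.9. The screw turns in place with the arm, stiffly (0.1 N m), and stays where left. Arm 16 mm wide, top 39 mm above the bench, round nose 32 mm from the axis; the foot's edge is 22 mm from it: off the foot from 0.96, well clear at 1.2 or more.
- clamp_socket (a point): Centre of the mouth of the clamp screw's square socket, open upward, 51 mm above the bench; z up, x along the clamp arm. The screw head is round, 38 mm across and 31 mm high; the socket in it is 18.5 mm square, its sides parallel to this point's x and y, and 16 mm deep.
- key: Loose steel T-key, 0.25 kg, upright in the stand; z up along it, origin under the centre of its collar (40 mm wide, 6 thick). Above the collar a head 24 (x) by 22 (y) mm, 6 to 48 mm above the origin, to hold across its flats facing +y and -y; a cross bar 9 mm thick, 100 long, along x at 36 mm. Below: round shank 20 mm thick, 42 long, then the end, 16 mm square (sides along x, y), 18 long.
- key_tip (a point): Centre of the end face of the key's square end, 60 mm below the key's origin. The square fits the clamp screw's socket in any of four quarter turns, with 1.25 mm to spare on every side and about 0.17 rad of play either way; its last 4 mm are only 13.5 mm square, as a lead-in. It can go in 15 mm deep; it drives well from 10 mm.
- stand: Fixed wooden tool stand, 150 (x) by 70 (y) by 70 mm high, origin at the centre of its underside. Three bits stand in its +x half (x = 40 to 60 mm), up to 34 mm above its top.
- stand_hole (a point): Centre of the mouth of the key's round hole in the top of the stand (stand x = -45 mm, 70 mm high): 28 mm wide with a chamfered rim, 66 mm deep. Fully back, the key's collar rests on the top of the stand, so that the key's origin is at this point.
- bracket: Loose piece of bare steel angle 60 x 60 x 8 mm, 90 mm long, about 0.6 kg. Origin in the middle of its heel (lower outer edge). Upright leg: x = -8 to 0, y = -45 to 45, z = 0 to 60 mm, outer face to +x. Foot: 8 mm thick, from x = 0 back to -60 mm. The leg can be gripped across its thickness from above at the middle of its length.
- bracket_face (a point): Centre of the upright leg's outer face (30 mm above the heel); axes as the bracket's, x out of the face. Two 12 mm holes go through the leg 28 mm to either side of it along y.
- bracket_foot (a point): Middle of the free edge of the bracket's foot, bracket (-60, 0, 4) mm.
- magnifier: Fixed bench magnifier: round weighted base 156 mm across, bent stalk, and a white-rimmed round lens 138 mm across, its centre 300 mm above the bench and 50 mm in front of (+x of) the base's centre. Origin at the centre of the base's underside; its x axis points the way the lens faces (level).
- focus (a point): The viewing point on the lens axis, 200 mm in front of the glass, about 232 mm above the bench. Its x axis runs along the lens axis, away from the glass, dipping 20 degrees; y is level; z points up, leaning 20 degrees away from the glass. The bracket's x axis has to point opposite to this x, and its z along this z, with bracket_face at this point.
- oil_bottle: Bystander: yellow oil bottle, 54 mm across, 130 mm high; origin at its underside.
- bearing: Bystander: steel bearing ring lying flat, 54 mm across, 17 mm high; origin at its underside.
- grease_tin: Bystander: green tin, 64 mm across, 60 mm high; origin at its underside.
- spanner: Bystander: spanner lying on the bench.
Mind the look-alikes: they are no part of the job. Of the things shaped like the stand, the wooden one is meant.

How it is judged (in metres and radians):
On the way, in this order (a step that is already met when the one before it is completed fails the run):
1. the T-key's square end is in the clamp screw's socket while the clamp is still over the bracket (horizontal distance between key_tip and clamp_socket below 0.006 m and z of key_tip in the frame of clamp_socket below -0.005 m and value of joint clamp below 0.6 rad), for 0.1 s.
2. with the key still in the socket, the clamp is turned clear of the bracket (value of joint clamp above 1.05 rad and horizontal distance between key_tip and clamp_socket below 0.006 m and z of key_tip in the frame of clamp_socket below -0.003 m), for 0.1 s.
3. the key is back in its hole in the stand, collar down, let go (horizontal distance between key and stand_hole below 0.008 m and z of key in the frame of stand_hole below 0.005 m and contact force between the fingers and key below 0.1 N), for 0.2 s.
At the end, for the whole second after the job is handed in: Held still by the fingers alone: middle of the bracket's outer face within 20 mm of the viewing point, that face towards and square to the glass, right way up and level (each within 0.17 rad); clamp open past 1.0 rad; key upright in its hole, collar within 5 mm of the stand's top (distance between bracket_face and focus below 0.02 m and angle between the x axis of bracket and the x axis of focus, either way round below 0.17 rad and angle between the z axis of bracket and the z axis of focus, either way round below 0.17 rad and x of bracket_foot in the frame of focus above 0.03 m and z of bracket in the frame of focus below 0 m and height (world z) of bracket_face above 0.2 m and linear speed of bracket below 0.02 m/s and angular speed of bracket below 0.15 rad/s and contact force between the fingers and bracket above 2 N and contact force between bracket and fixture below 0.1 N and contact force between bracket and magnifier below 0.1 N and value of joint clamp above 1 rad and horizontal distance between key and stand_hole below 0.008 m and z of key in the frame of stand_hole below 0.005 m and angle between key's own z axis and vertical below 0.1 rad); the arm keeps its last pose, push and grip.
It fails at once if the bracket is pulled about while the clamp is still over it (distance of bracket from where it was at the start of the episode above 0.015 m and value of joint clamp below 0.9 rad).
It fails at once if the magnifier is touched (contact force between anything else and magnifier above 2 N).
It fails at once if a bystander on the bench is disturbed (distance of any of oil_bottle, bearing, grease_tin, spanner from where it was at the start of the episode above 0.03 m).
It also fails if it takes over 59 s, if anything falls off the work surface, if the arm or the gripper's body presses on something with over 40 N, if the wrist force passes 120 N, or if a joint passes its speed limit or range.

## Working session

There is one attempt and no reset: what is moved stays moved. The work goes in short steps, Python scripts to look and compute and a shell command to move; the robot and the scene stay as the last step left them, time stands still between calls to the robot, and variables do not carry over. Pictures are saved under pics/ and viewed, about 8 in all and at most 12, crops included, and the job is handed in when it is done.

```bash
mkdir -p pics; ls
python3 - <<'E'
from rig import bot,vision
import cv2,numpy as np
a=vision.capture("scene");b=vision.capture("top")
cv2.imwrite("pics/s.png",a[...,::-1]);cv2.imwrite("pics/t.png",b[...,::-1])
np.set_printoptions(precision=4,suppress=True)
for n in("scene","top","wrist"):print(n,vision.camera_info(n))
print(bot.grip_depth,bot.read_state())
E
```

```text
pics
scene {'intrinsics': array([[446.1199,   0.    , 255.4371],
       [  0.    , 446.1199, 193.0262],
       [  0.    ,   0.    ,   1.    ]]), 'camera_from_world': array([[ 0.496 ,  0.8683,  0.0083, -0.201 ],
       [-0.6792,  0.3819,  0.6268,  0.2985],
       [ 0.5411, -0.3165,  0.7792, -1.9042],
       [ 0.    ,  0.    ,  0.    ,  1.    ]])}
top {'intrinsics': array([[372.1137,   0.    , 257.9277],
       [  0.    , 372.1137, 189.6024],
       [  0.    ,   0.    ,   1.    ]]), 'camera_from_world': array([[-0.018 , -0.9998, -0.0112, -0.0676],
       [ 0.9937, -0.0191,  0.1107, -0.5601],
       [-0.1109, -0.0091,  0.9938, -1.5608],
       [ 0.    ,  0.    ,  0.    ,  1.    ]])}
wrist {'intrinsics': array([[297.3186,   0.    , 252.4173],
       [  0.    , 297.3186, 190.5368],
       [  0.    ,   0.    ,   1.    ]]), 'mount': array([[-0.0005,  0.9651,  0.2617,  0.0714],
       [ 1.    ,  0.0007, -0.0004,  0.0003],
       [-0.0006,  0.2617, -0.9651, -0.1637],
       [ 0.    ,  0.    ,  0.    ,  1.    ]])}
-0.0187 {'time_s': 0.1, 'joint_positions': array([ 60.9325,  30.2718,  82.1476,  -0.0002,  67.6879, -10.2271]), 'qvel': array([-0.0482, -0.105 , -0.158 , -0.0595, -0.0281,  0.0628]), 'tau': array([ -0.0005, -44.0989, -17.7152,   0.0635,   0.0534,  -0.    ]), 'position': array([0.2015, 0.591 , 0.2217]), 'tcp_rot': array([[-0.9464,  0.3229, -0.0009],
       [ 0.3229,  0.9464, -0.0016],
       [ 0.0003, -0.0018, -1.    ]]), 'force': array([-0.1956,  0.98  , -1.377 ]), 'moment': array([ 0.0054, -0.0786,  0.0197]), 'opening': 0.9981190722893176}
```

View pics/t.png

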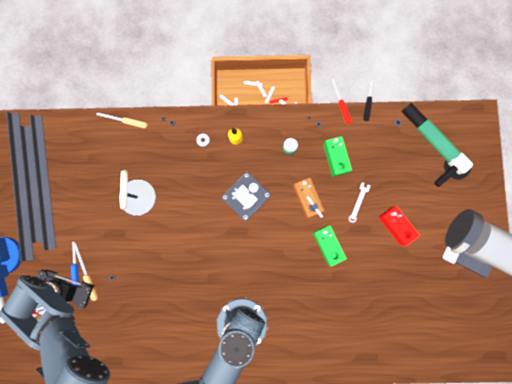

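View pics/s.png

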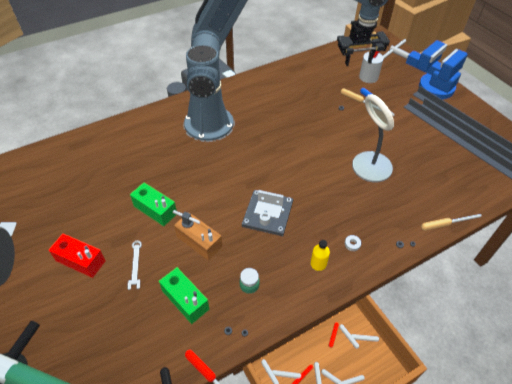

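The top view shows the wooden stand at (308,197), with red and green look-alikes at (400,226), (338,156) and (330,246). The fixture is at (246,196). The magnifier base is at (138,197), with its lens at (124,190) facing image-left. I'll enlarge these to confirm.

```bash
cat > h.py <<'E'
from rig import bot,vision
import cv2,numpy as np
np.set_printoptions(precision=4,suppress=True)
def proj(n,P,pose=None):
    """world points -> pixels"""
    i=vision.camera_info(n);K=i["intrinsics"];P=np.atleast_2d(P)
    if n=="wrist":
        M=i["mount"];p,R=pose;C=((P-p)@R-M[:3,3])@M[:3,:3]
    else:
        T=i["camera_from_world"];C=P@T[:3,:3].T+T[:3,3]
    v=C*[1,-1,-1]
    if n=="wrist":
        r=np.linalg.norm(v[:,:2],axis=1);th=np.arctan2(r,v[:,2]);q=v[:,:2]/r[:,None]*th[:,None]
    else:q=v[:,:2]/v[:,2:]
    return q*K[0,0]+K[:2,2]
def ray(n,uv,pose=None):
    i=vision.camera_info(n);K=i["intrinsics"];q=(np.array(uv,float)-K[:2,2])/K[0,0]
    if n=="wrist":
        th=np.linalg.norm(q);d=np.r_[q/th*np.sin(th),np.cos(th)]*[1,-1,-1]
        M=i["mount"];p,R=pose;return p+R@M[:3,3],R@M[:3,:3]@d
    T=i["camera_from_world"];d=np.r_[q,1]*[1,-1,-1]
    return -T[:3,:3].T@T[:3,3],T[:3,:3].T@d
def onz(n,uv,z,pose=None):
    o,d=ray(n,uv,pose);return o+d*(z-o[2])/d[2]
def snap(n,name):
    s=bot.read_state();pose=(s["position"],s["tcp_rot"]);a=vision.capture(n)
    cv2.imwrite(f"pics/{name}.png",a[...,::-1]);np.savez(f"pics/{name}.npz",p=pose[0],R=pose[1]);return a,pose
def load(name):
    z=np.load(f"pics/{name}.npz");return z["p"],z["R"]
def crop(src,x,y,w,h,k):
    return cv2.resize(cv2.imread(f"pics/{src}.png")[y:y+h,x:x+w],None,fx=k,fy=k,interpolation=cv2.INTER_CUBIC)
E
python3 - <<'E'
from h import *
A=crop("t",218,168,114,56,7)
B=crop("t",100,160,66,62,4);C=crop("s",350,85,60,110,4)[:248]
C=crop("s",345,85,60,100,3)
D=crop("s",170,185,130,80,3)
H=300
row=np.zeros((300,798,3),np.uint8)
for im,x in((cv2.resize(crop("t",110,160,60,62,1),None,fx=3.8,fy=3.8,interpolation=2),0),(C,230),(D,412)):
    row[:im.shape[0],x:x+im.shape[1]]=im[:, :798-x]
A=cv2.resize(A,(798,392))[:,:]
cv2.imwrite("pics/c1.png",np.vstack([cv2.resize(A,(610,300)),])) 
out=np.zeros((600,798,3),np.uint8);out[:300,:610]=cv2.resize(A,(610,300));out[300:]=row
cv2.imwrite("pics/c1.png",out)
for n,uv,z in(("fix",(246,196),.02),("stand",(308,197),.07),("mag base",(138,197),.01),("lens",(124,190),.3)):print(n,onz("top",uv,z))
for uv,z in(((372,167),.01),((378,111),.3)):print(onz("scene",uv,z))
E
```

```text
fix [ 0.5333 -0.0261  0.02  ]
stand [ 0.5195 -0.2859  0.07  ]
mag base [0.5388 0.4431 0.01  ]
lens [0.5365 0.3966 0.3   ]
[0.5478 0.442  0.01  ]
[0.5335 0.4013 0.3   ]
```

View pics/c1.png

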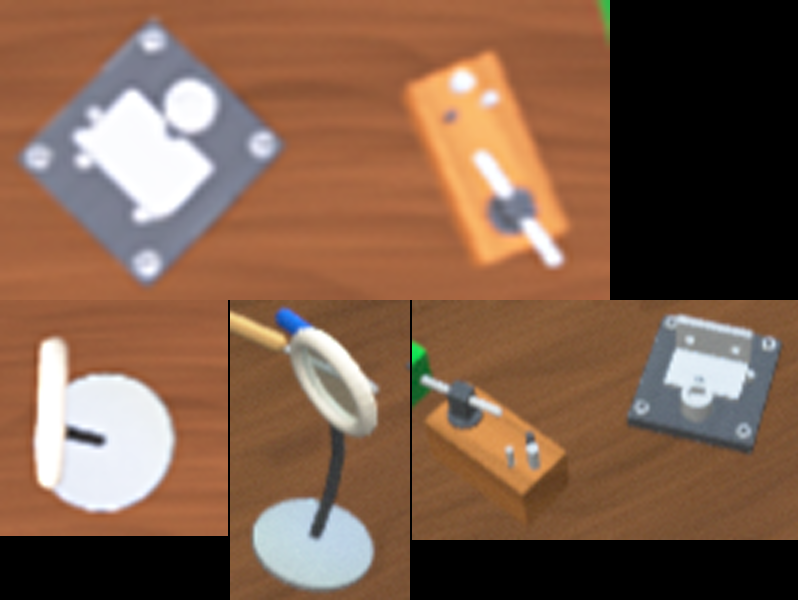

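The wooden stand, with the T-key and three bits, is at (308,197) in the top image. It is the only wooden one, and the red and green blocks are look-alikes. The fixture's screw is on its right-upper side and the bracket on its left-lower side. The lens faces world −y, towards the fixture. I'll fit the poses next.

```bash
cat > fit.py <<'E'
from h import *
from scipy.optimize import least_squares as LS
tc=lambda u,v:(218+u/5.351,168+v/5.357)
sc=lambda u,v:(170+(u-412)/3,185+(v-300)/3)
Rz=lambda a:np.array([[np.cos(a),-np.sin(a),0],[np.sin(a),np.cos(a),0],[0,0,1]])
def fit(obs,x0):
    def f(x):
        return np.concatenate([(proj(n,np.r_[x[:2],0]+Rz(x[2])@np.array(P))[0]-uv) for n,P,uv in obs])
    s=LS(f,x0,loss="soft_l1");return s.x,f(s.x)
a,b=.08,.075
# fixture +x to image left-down: world (-,+).
F=[("top",(a,b,.02),tc(148,285)),("top",(-a,b,.02),tc(283,145)),("top",(-a,-b,.02),tc(152,20)),("top",(a,-b,.02),tc(20,158))]
F+=[("scene",(a,b,.02),sc(668,317)),("scene",(-a,b,.02),sc(628,423)),("scene",(-a,-b,.02),sc(752,450)),("scene",(a,-b,.02),sc(783,343))]
x,r=fit(F,[.533,-.026,2.36]);print("fix",x,np.rad2deg(x[2]),r.round(1))
S=[("top",(.075,.035,.07),tc(405,92)),("top",(.075,-.035,.07),tc(497,52)),("top",(-.075,-.035,.07),tc(568,235)),("top",(-.075,.035,.07),tc(482,265)),
("scene",(-.075,.035,.07),sc(427,420)),("scene",(.075,-.035,.07),sc(567,455)),("scene",(.075,.035,.07),sc(527,492))]
x,r=fit(S,[.52,-.286,.4]);print("stand",x,np.rad2deg(x[2]),r.round(1),"hole",x[:2]+(Rz(x[2])@[-.045,0,0])[:2])
K=[onz("top",tc(*p),.107) for p in((480,155),(555,262))];d=K[0]-K[1];print("key",(K[0]+K[1])/2,np.linalg.norm(d),np.rad2deg(np.arctan2(d[1],d[0])))
E_=[onz("top",p,.3) for p in((123.9,170),(122.4,209.5))];d=E_[0]-E_[1];print("lens",(E_[0]+E_[1])/2,np.linalg.norm(d),np.rad2deg(np.arctan2(d[1],d[0]))-90)
print("base",onz("top",(137.4,197.4),.01),onz("scene",sc(0,0),0)[:0],onz("scene",(345+(313-230)/3,85+(543-300)/3),.01))
E
python3 fit.py
```

```text
fix [ 0.5391 -0.0256  2.3523] 134.7797162921554 [-0.4 -1.   0.4 -1.6 -0.  -2.2 -1.3 -1.6 -1.7 -0.6 -0.7 -1.7 -0.1 -0.9
 -0.4 -0.6]
stand [ 0.5159 -0.2932  0.4009] 22.968435005137884 [  0.9  -0.3  -1.    0.4   1.   -1.    1.7   0.3  10.9 -13.6 -16.3  11.6
  11.2 -15.2] hole [ 0.4745 -0.3107]
key [ 0.4756 -0.3069  0.107 ] 0.09791946244303622 33.28979238479341
lens [0.5379 0.3997 0.3   ] 0.14161359813288668 -90.89515628858351
base [0.5371 0.4456 0.01  ] [] [0.5449 0.4477 0.01  ]
```

```bash
cat >> h.py <<'E'
from scipy.spatial.transform import Rotation as Ro
def rz(a):return Ro.from_euler("z",a,degrees=True).as_matrix()
def down(yaw_y):
    """tool pointing down with its y axis at this world yaw (deg)"""
    return rz(yaw_y-90)@np.diag([-1.,1,-1])
def go(p,R,p0=None,R0=None):
    s=bot.read_state();p0=s["position"] if p0 is None else p0;R0=s["tcp_rot"] if R0 is None else R0
    w=Ro.from_matrix(R0.T@R).as_rotvec(degrees=True);d=R0.T@(np.array(p)-p0)*1e3
    print("shift",d.round(1),"turn",w.round(2),"| p",s["position"],"F",s["force"].round(1),"open",round(s["opening"],3),"t",s["time_s"])
E
sed -i 's/^("scene",(-.075,.035,.07),sc(427,420).*$/("scene",(-.075,-.035,.07),sc(427,420)),("scene",(.075,.035,.07),sc(567,455)),("scene",(.075,-.035,.07),sc(527,492))]/' fit.py
python3 fit.py | head -3
python3 - <<'E'
from h import *
go((.38,.05,.25),down(10)); go((.44,-.27,.21),down(-57))
E
```

```text
fix [ 0.5391 -0.0256  2.3523] 134.7797162921554 [-0.4 -1.   0.4 -1.6 -0.  -2.2 -1.3 -1.6 -1.7 -0.6 -0.7 -1.7 -0.1 -0.9
 -0.4 -0.6]
stand [ 0.5197 -0.288   0.3727] 21.352720607342206 [ 0.  -1.6 -1.7 -0.5 -0.7 -1.4 -0.2 -0.6 -1.4 -0.6 -0.4 -2.1 -1.6 -0.2] hole [ 0.4778 -0.3044]
shift [-343.6 -454.4  -27.6] turn [-0.11  0.04 61.16] | p [0.2015 0.591  0.2217] F [-0.2  1.  -1.4] open 0.998 t 0.1
shift [-503.8 -737.8   12.9] turn [ -0.08   0.11 128.16] | p [0.2015 0.591  0.2217] F [-0.2  1.  -1.4] open 0.998 t 0.1
```

```bash
python3 -m jog '[[[-344,-454,-28],[0,0,61],0],[[-344,-454,-28],[0,0,61],0],[[-344,-454,-28],[0,0,61],0],[[-344,-454,-28],[0,0,61],0],[[-344,-454,-28],[0,0,61],0],[[-344,-454,-28],[0,0,61],0],[[-344,-454,-28],[0,0,61],0],[[-344,-454,-28],[0,0,61],0],[[-344,-454,-28],[0,0,61],0],[[-344,-454,-28],[0,0,61],0],[[-344,-454,-28],[0,0,61],0],[[-344,-454,-28],[0,0,61],0]]'; python3 -c "
from h import *
go((.476,-.307,.2),down(-57))"
```

```text
time_s: 1.1
position: [0.3585, 0.1156, 0.2472]
tcp_rot: [[-0.177, 0.984, -0.0], [0.984, 0.177, 0.0], [0.0, -0.0, -1.0]]
force: [1.2, 0.7, 0.2]
opening: 1.002
shift [-436.7   41.    47.1] turn [-0.   -0.01 67.17] | p [0.3585 0.1156 0.2472] F [1.2 0.7 0.2] open 1.002 t 1.1
```

```bash
python3 -m jog '[[[-437,41,47],[0,0,67],0],[[-437,41,47],[0,0,67],0],[[-437,41,47],[0,0,67],0],[[-437,41,47],[0,0,67],0],[[-437,41,47],[0,0,67],0],[[-437,41,47],[0,0,67],0],[[-437,41,47],[0,0,67],0],[[-437,41,47],[0,0,67],0],[[-437,41,47],[0,0,67],0],[[-437,41,47],[0,0,67],0],[[-437,41,47],[0,0,67],0],[[-437,41,47],[0,0,67],0]]'
python3 - <<'E'
from h import *
a,pose=snap("wrist","w1");print(pose,bot.read_state()["qvel"])
cv2.imwrite("pics/w1v.png",cv2.resize(a[...,::-1],(768,576),interpolation=cv2.INTER_CUBIC))
E
```

```text
time_s: 2.1
position: [0.4777, -0.3117, 0.1992]
tcp_rot: [[0.839, 0.543, 0.002], [0.543, -0.839, -0.004], [-0.0, 0.004, -1.0]]
force: [0.7, -0.0, 0.2]
opening: 1.001
(array([ 0.4777, -0.3117,  0.1992]), array([[ 0.8395,  0.5434,  0.0023],
       [ 0.5434, -0.8395, -0.0038],
       [-0.0001,  0.0045, -1.    ]])) [ 2.1708 -2.1427  4.4811  0.7155  1.5043  0.3586]
```

View pics/w1v.png

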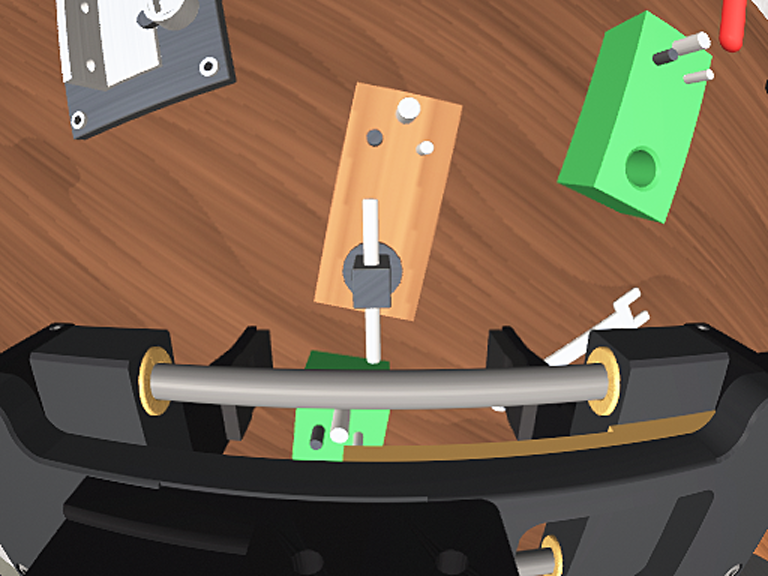

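The key's bar runs from (370,200) to (373,362) in the enlarged picture, with the head top centred at (372,287). It stands in the wooden stand between the fingers.

Run:
```python
from h import *
P=load("w1");f=lambda u,v,z:onz("wrist",(u/1.5,v/1.5),z,P)
a,b=f(370,200,.106),f(373,362,.106);d=a-b;yaw=np.rad2deg(np.arctan2(d[1],d[0]))
print("bar",(a+b)/2,np.linalg.norm(d),yaw)
print("head",f(372,287,.118),"collar",f(372,270,.076))
C=[f(*p,.07) for p in((357,82),(462,105),(413,321),(315,301))];C=np.array(C);print("stand",C.mean(0),np.linalg.norm(C[0]-C[3]),np.linalg.norm(C[0]-C[1]))
x=(C[0]+C[1]-C[2]-C[3]);y=np.rad2deg(np.arctan2(x[1],x[0]));print(y,"hole",C.mean(0)+rz(y)@[-.045,0,0])
c=(f(372,287,.118)+f(372,270,.076)+(a+b)/2)/3;print(c)
go((c[0],c[1],.080),down(yaw-90))
```

```text
bar [ 0.4777 -0.3068  0.106 ] 0.10095917735609077 33.67597869876798
head [ 0.4796 -0.3061  0.118 ] collar [ 0.4794 -0.3056  0.076 ]
stand [ 0.5209 -0.2902  0.07  ] 0.15037636758313083 0.0698967023633437
21.307835963011495 hole [ 0.4789 -0.3066  0.07  ]
[ 0.4789 -0.3062  0.1   ]
shift [  3.3  -0.3 119.1] turn [-0.    0.01 -0.7 ] | p [ 0.4763 -0.3082  0.1991] F [-0.1  0.5 -0.9] open 0.998 t 2.15
```

```bash
python3 -m jog '[[[3,0,40],[0,0,-0.7],0],[[3,0,75],[0,0,-0.7],0],[[3,0,105],[0,0,-0.7],0],[[3,0,119],[0,0,-0.7],0],[[3,0,119],[0,0,-0.7],0],[[3,0,119],[0,0,-0.7],0],[[3,0,119],[0,0,-0.7],1],[[3,0,119],[0,0,-0.7],1],[[3,0,119],[0,0,-0.7],1],[[3,0,119],[0,0,-0.7],1],[[3,0,119],[0,0,-0.7],1],[[3,0,119],[0,0,-0.7],1]]';python3 -m jog '[[[0,0,0],[0,0,0],1],[[0,0,0],[0,0,0],1],[[0,0,0],[0,0,0],1]]'; python3 -c "
from h import *
go((.4789,-.3062,.22),down(-56.3))"
```

```text
time_s: 3.15
position: [0.4788, -0.3041, 0.0817]
tcp_rot: [[0.83, 0.557, 0.001], [0.557, -0.83, -0.001], [0.0, 0.001, -1.0]]
force: [-0.1, -0.8, -0.0]
opening: 0.628
time_s: 3.4
position: [0.4786, -0.3039, 0.0811]
tcp_rot: [[0.83, 0.557, -0.0], [0.557, -0.83, 0.0], [-0.0, -0.0, -1.0]]
force: [-0.9, 0.5, 0.4]
opening: 0.399
shift [  -1.1    2.1 -138.9] turn [-0.    0.    0.16] | p [ 0.4786 -0.3039  0.0811] F [-0.9  0.5  0.4] open 0.399 t 3.4
```

```bash
python3 -m jog '[[[0,0,0],[0,0,0],1],[[0,0,0],[0,0,0],1],[[0,0,0],[0,0,0],1],[[0,0,0],[0,0,0],1],[[0,0,0],[0,0,0],1],[[0,0,0],[0,0,0],1]]';python3 -m jog '[[[0,0,-30],[0,0,0],1],[[0,0,-65],[0,0,0],1],[[0,0,-100],[0,0,0],1],[[0,0,-120],[0,0,0],1],[[0,0,-120],[0,0,0],1]]'; python3 -c "
from h import *
s=bot.read_state();print(s['opening'],s['moment'])
# over socket estimate: look pose offset; key yaw = y+90
go((.545,-.085,.20),down(-45))"
```

```text
time_s: 3.9
position: [0.4788, -0.304, 0.0811]
tcp_rot: [[0.83, 0.557, 0.0], [0.557, -0.83, -0.0], [0.0, 0.0, -1.0]]
force: [0.3, -1.0, -0.5]
opening: 0.253
time_s: 4.32
position: [0.4807, -0.3055, 0.2056]
tcp_rot: [[0.83, 0.557, 0.007], [0.557, -0.83, -0.006], [0.002, 0.009, -1.0]]
force: [1.3, -0.3, -2.4]
opening: 0.252
0.2519784452462051 [-0.1449  0.0372  0.03  ]
shift [ 176.3 -147.3    4.7] turn [  0.51  -0.07 -11.13] | p [ 0.4807 -0.3055  0.2056] F [ 1.3 -0.3 -2.4] open 0.252 t 4.3167
```

```bash
python3 -m jog '[[[35,-29,2],[0,0,-3],1],[[70,-59,4],[0,0,-6],1],[[105,-90,5],[0,0,-11],1],[[140,-120,5],[0,0,-11],1],[[170,-147,5],[0,0,-11],1],[[170,-147,5],[0,0,-11],1],[[170,-147,5],[0,0,-11],1],[[170,-147,5],[0,0,-11],1]]'
python3 - <<'E'
from h import *
a,pose=snap("wrist","w2");print(pose,bot.read_state()["qvel"])
cv2.imwrite("pics/w2v.png",crop("w2",110,20,280,210,2.8))
E
```

```text
time_s: 4.98
position: [0.5366, -0.0855, 0.1943]
tcp_rot: [[0.707, 0.707, -0.004], [0.707, -0.707, 0.001], [-0.002, -0.003, -1.0]]
force: [0.5, 0.2, -2.3]
opening: 0.249
(array([ 0.5366, -0.0855,  0.1943]), array([[ 0.7067,  0.7075, -0.0039],
       [ 0.7075, -0.7067,  0.0009],
       [-0.0021, -0.0034, -1.    ]])) [-1.8121 -0.4127 -0.7125 -0.0407  0.0254  0.1345]
```

View pics/w2v.png

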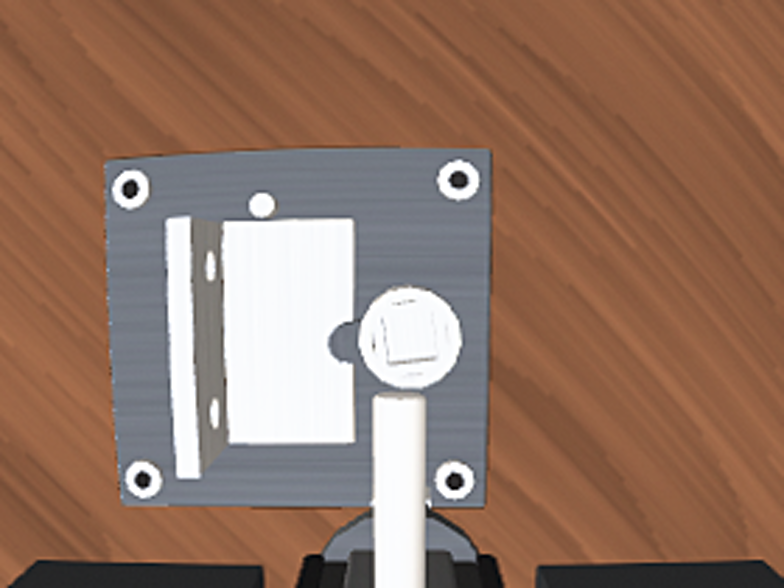

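The socket mouth is centred at about (410,337) in the crop, with corners near (381,309), (432,303), (437,357) and (388,364). The arm nose is at (345,342) over the foot, so the clamp is about 0.1 rad off zero. The bracket leg is on the left.

Run:
```python
from h import *
P=load("w2");f=lambda u,v,z:onz("wrist",(110+u/2.8,20+v/2.8),z,P)
C=np.array([f(*p,.051) for p in((381,309),(432,303),(437,357),(388,364))])
print("sock",C.mean(0),[np.linalg.norm(C[i]-C[i-1]).round(4) for i in range(4)])
print([np.rad2deg(np.arctan2(*(C[i]-C[i-1])[1::-1])).round(1)for i in range(4)])
S=f(410,338,.051);print("head",S, f(461,338,.051)-f(359,338,.051))
n=f(336,342,.035);d=n-S;print("nose",n,np.linalg.norm(d),np.rad2deg(np.arctan2(d[1],d[0])))
F=np.array([f(*p,.02) for p in((106,161),(491,149),(485,507),(122,505))]);c=F.mean(0)
x=F[0]+F[3]-F[1]-F[2];y=np.rad2deg(np.arctan2(x[1],x[0]));print("fix",c,y,[np.linalg.norm(F[i]-F[i-1]).round(4) for i in range(4)],"screw",c+rz(y)@[-.047,0,0])
T=np.array([f(*p,.08) for p in((167,218),(190,217),(199,477),(178,478))]);x=T[0]-T[3];print("leg top",T.mean(0),np.linalg.norm(x),np.rad2deg(np.arctan2(x[1],x[0]))+90,"pred",c+rz(y)@[.031,0,.08])
s=(C.mean(0)+S)/2
go((s[0],s[1],.135),down(-45))
```

```text
sock [ 0.5696 -0.0571  0.051 ] [np.float64(0.0206), np.float64(0.0188), np.float64(0.0202), np.float64(0.0183)]
[np.float64(52.0), np.float64(-38.1), np.float64(-129.4), np.float64(143.3)]
head [ 0.5685 -0.0585  0.051 ] [ 0.0267 -0.0266  0.    ]
nose [ 0.546  -0.0404  0.035 ] 0.032931488235918065 141.12476047515182
fix [ 0.5353 -0.0254  0.02  ] 134.93598465978133 [np.float64(0.1491), np.float64(0.1587), np.float64(0.1493), np.float64(0.159)] screw [ 0.5685 -0.0587  0.02  ]
leg top [ 0.513  -0.0032  0.08  ] 0.09097042933180116 134.93675258983475 pred [ 0.5134 -0.0035  0.1   ]
shift [43.3  2.4 59.5] turn [-0.14  0.11 -0.07] | p [ 0.5369 -0.0868  0.1946] F [-0.5  0.1 -2.5] open 0.246 t 5.0333
```

Run:
```python
from h import *
P=(np.zeros(3),np.eye(3));f=lambda u,v,z:onz("wrist",(110+u/2.8,20+v/2.8),z,P)
print("bar end (tool)",f(398.5,394,-.0265), "bar low",f(400,545,-.0294))
s=np.array([.5688,-.0583]);R=down(-38)
off=R@[-.0012,0,0]
go((s[0]-off[0],s[1]-off[1],.135),R)
```

```text
bar end (tool) [ 0.049  -0.0002 -0.0265] bar low [ 0.0234  0.     -0.0294]
shift [44.   2.4 59.5] turn [-0.15  0.1  -7.07] | p [ 0.5369 -0.0868  0.1946] F [-0.5  0.1 -2.5] open 0.246 t 5.0333
```

```bash
python3 -m jog '[[[22,1,25],[0,0,-4],1],[[44,2,45],[0,0,-7],1],[[44,2,58],[0,0,-7],1],[[44,2,58],[0,0,-7],1],[[44,2,58],[0,0,-7],1],[[44,2,58],[0,0,-7],1],[[44,2,58],[0,0,-7],1]]'
python3 - <<'E'
from h import *
a,pose=snap("wrist","w3")
cv2.imwrite("pics/w3v.png",crop("w3",170,110,160,120,5))
s=np.array([.5688,-.0583]);R=down(-38);off=R@[-.0011,0,0]
go((s[0]-off[0],s[1]-off[1],.1096),R)
E
```

```text
time_s: 5.62
position: [0.5708, -0.0587, 0.139]
tcp_rot: [[0.619, 0.785, 0.001], [0.785, -0.619, -0.001], [0.0, 0.002, -1.0]]
force: [-0.3, -0.0, -3.1]
opening: 0.252
shift [-0.  -1.8 29.6] turn [ 0.11 -0.03 -0.22] | p [ 0.5709 -0.0585  0.1392] F [ 0.2  0.4 -2.5] open 0.251 t 5.6667
```

View pics/w3v.png

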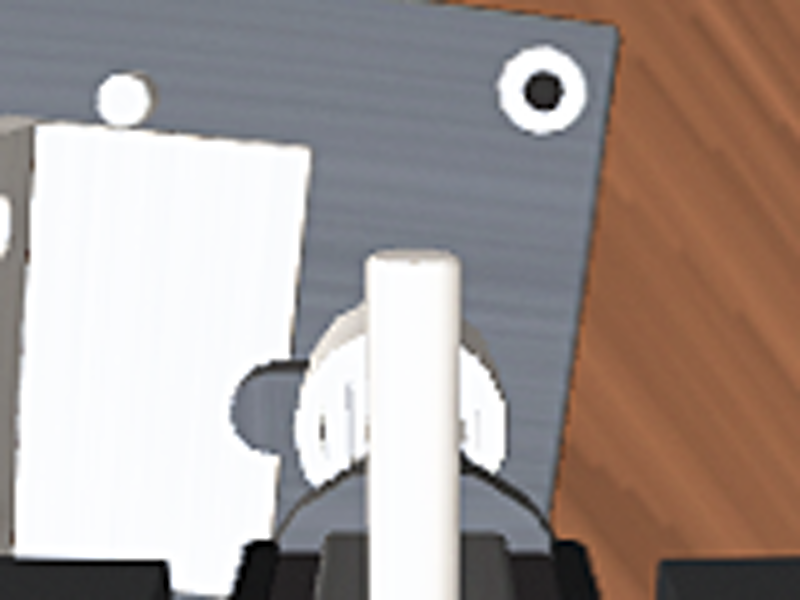

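Run:
```python
from h import *
P=load("w3");f=lambda u,v,z:onz("wrist",(170+u/5,110+v/5),z,P)
a,b=f(295,422,.051),f(507,422,.051);print((a+b)/2,np.linalg.norm(a-b),P[1].T@((a+b)/2-P[0])*1e3)
l=[f(u,v,.051) for u,v in((347,385),(347,465))];d=l[0]-l[1];print(np.rad2deg(np.arctan2(d[1],d[0])))
```

```text
[ 0.5693 -0.0574  0.051 ] 0.03738550775672142 [ 0.078  -2.1352 88.0228]
51.051340259954806
```

```bash
python3 -m jog '[[[0,-2,4],[0,0,-0.3],1],[[0,-2,8],[0,0,-0.3],1],[[0,-2,12],[0,0,-0.3],1],[[0,-2,15],[0,0,-0.3],1],[[0,-2,18],[0,0,-0.3],1],[[0,-2,21],[0,0,-0.3],1],[[0,-2,24],[0,0,-0.3],1],[[0,-2,27],[0,0,-0.3],1],[[0,-2,29],[0,0,-0.3],1],[[0,-2,29],[0,0,-0.3],1],[[0,-2,29],[0,0,-0.3],1]]'; python3 -c "
from h import *
go((.5695,-.0575,.1096),down(-38))"
```

```text
time_s: 6.58
position: [0.5689, -0.0562, 0.109]
tcp_rot: [[0.613, 0.79, -0.0], [0.79, -0.613, 0.0], [-0.0, -0.0, -1.0]]
force: [0.1, -0.3, -1.5]
opening: 0.251
shift [-0.7  1.3 -0.6] turn [-0.01  0.01  0.17] | p [ 0.5689 -0.0562  0.109 ] F [ 0.1 -0.3 -1.5] open 0.251 t 6.5833
```

```bash
python3 -m jog '[[[0,0,0],[0,0,-7],1],[[0,-0.2,0],[0,0,-14],1],[[-0.1,-0.4,0],[0,0,-21],1],[[-0.1,-0.5,0],[0,0,-28],1],[[-0.2,-0.6,0],[0,0,-35],1],[[-0.3,-0.7,0],[0,0,-42],1],[[-0.4,-0.8,0],[0,0,-49],1],[[-0.5,-0.9,0],[0,0,-56],1],[[-0.6,-1,0],[0,0,-63],1],[[-0.8,-1.1,0],[0,0,-70],1],[[-0.9,-1.1,0],[0,0,-77],1],[[-1,-1.1,0],[0,0,-84],1]]';python3 -m jog '[[[0,0,0],[0,0,0],1],[[0,0,0],[0,0,0],1],[[0,0,0],[0,0,0],1]]'; python3 -c "
from h import *
s=bot.read_state();print(s['moment'],s['joint_positions'])
go((.5695,-.0575,.1096),down(46))"
```

```text
time_s: 7.58
position: [0.5674, -0.0574, 0.1092]
tcp_rot: [[-0.726, 0.688, -0.0], [0.688, 0.726, -0.002], [-0.001, -0.002, -1.0]]
force: [-1.2, -3.1, -2.6]
opening: 0.249
time_s: 7.83
position: [0.5674, -0.0572, 0.1092]
tcp_rot: [[-0.72, 0.694, -0.0], [0.694, 0.72, -0.002], [-0.001, -0.001, -1.0]]
force: [-1.3, -5.1, -2.2]
opening: 0.252
[-1.1636  0.3611  0.0266] [-16.9325  34.9052  95.74    -0.1242  49.3415 -62.9079]
shift [-1.7  1.3 -0.4] turn [-0.08  0.05  0.06] | p [ 0.5674 -0.0572  0.1092] F [-1.3 -5.1 -2.2] open 0.252 t 7.8333
```

Run:
```python
from h import *
a,pose=snap("wrist","w4")
cv2.imwrite("pics/w4v.png",crop("w4",60,60,320,170,2.4))
```

```text
(no output)
```

View pics/w4v.png

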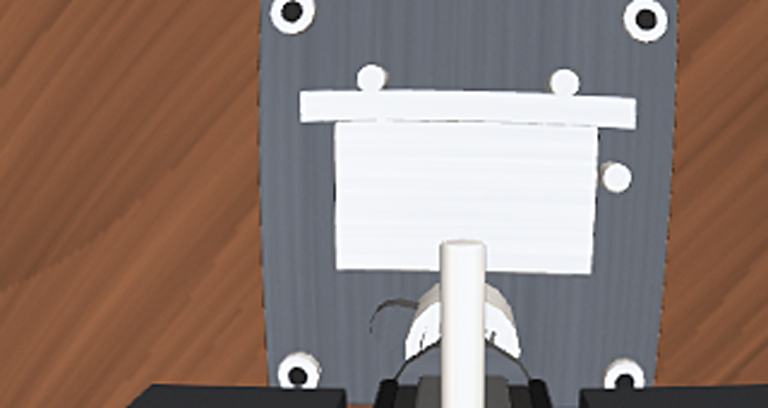

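```bash
python3 -m jog '[[[0,0,0],[0,0,5],1],[[0,0,-10],[0,0,5],1],[[0,0,-25],[0,0,5],1],[[0,0,-60],[0,0,5],1],[[0,0,-95],[0,0,5],1],[[0,0,-105],[0,0,5],1],[[0,0,-105],[0,0,5],1]]'; python3 -c "
from h import *
go((.4793,-.305,.21),down(-56))"
```

```text
time_s: 8.47
position: [0.5701, -0.0561, 0.2182]
tcp_rot: [[-0.659, 0.752, 0.009], [0.752, 0.659, -0.001], [-0.007, 0.006, -1.0]]
force: [0.1, 0.3, -2.4]
opening: 0.251
shift [-127.4 -232.3    7.7] turn [ 0.59 -0.   97.21] | p [ 0.5701 -0.0561  0.2182] F [ 0.1  0.3 -2.4] open 0.251 t 8.4667
```

```bash
python3 -m jog '[[[-18,-33,4],[0,0,8],1],[[-36,-66,4],[0,0,16],1],[[-54,-99,7],[0,0,24],1],[[-72,-132,7],[0,0,32],1],[[-90,-165,7],[0,0,40],1],[[-108,-198,7],[0,0,48],1],[[-127,-232,7],[0,0,97],1],[[-127,-232,7],[0,0,97],1],[[-127,-232,7],[0,0,97],1],[[-127,-232,7],[0,0,97],1],[[-127,-232,7],[0,0,97],1],[[-127,-232,7],[0,0,97],1]]'; python3 -m jog '[[[0,0,0],[0,0,7],1],[[0,0,0],[0,0,11],1],[[0,0,0],[0,0,11],1],[[0,0,0],[0,0,11],1],[[0,0,0],[0,0,11],1]]'; python3 -c "
from h import *
go((.4793,-.305,.17),down(-56))"
```

```text
time_s: 9.47
position: [0.4754, -0.3033, 0.2049]
tcp_rot: [[0.709, 0.705, -0.003], [0.705, -0.709, 0.004], [0.001, -0.005, -1.0]]
force: [-0.2, -0.0, -2.0]
opening: 0.251
time_s: 9.88
position: [0.476, -0.3039, 0.206]
tcp_rot: [[0.826, 0.564, -0.001], [0.564, -0.826, 0.002], [-0.0, -0.002, -1.0]]
force: [-0.2, 0.1, -1.7]
opening: 0.249
shift [ 2.1  2.9 36. ] turn [-0.13  0.    0.32] | p [ 0.476  -0.3039  0.206 ] F [-0.2  0.1 -1.7] open 0.249 t 9.8833
```

```bash
python3 -m jog '[[[2,3,25],[0,0,0],1],[[2,3,45],[0,0,0],1],[[2,3,52],[0,0,0],1],[[2,3,52],[0,0,0],1],[[2,3,60],[0,0,0],1],[[2,3,70],[0,0,0],1],[[2,3,80],[0,0,0],1],[[2,3,90],[0,0,0],1],[[2,3,100],[0,0,0],1],[[2,3,110],[0,0,0],1],[[2,3,117],[0,0,0],1],[[2,3,117],[0,0,0],1]]'; python3 -c "
from h import *
go((.4793,-.305,.0811),down(-56));print(bot.read_state()['moment'])"
```

```text
time_s: 10.88
position: [0.4787, -0.3052, 0.0881]
tcp_rot: [[0.827, 0.562, -0.003], [0.562, -0.827, 0.003], [-0.001, -0.004, -1.0]]
force: [0.2, -0.3, -2.2]
opening: 0.253
shift [0.6 0.2 7. ] turn [-0.21  0.05  0.21] | p [ 0.4787 -0.3052  0.0881] F [ 0.2 -0.3 -2.2] open 0.253 t 10.8833
[-0.1242  0.1388  0.045 ]
```

```bash
python3 -m jog '[[[0,0,3],[0,0,0],1],[[0,0,6],[0,0,0],1],[[0,0,7],[0,0,0],1],[[0,0,7],[0,0,0],1],[[0,0,7],[0,0,0],1]]';python3 -m jog '[[[0,0,0],[0,0,0],0],[[0,0,0],[0,0,0],0],[[0,0,0],[0,0,0],0],[[0,0,0],[0,0,0],0],[[0,0,0],[0,0,0],0],[[0,0,0],[0,0,0],0],[[0,0,0],[0,0,0],0],[[0,0,0],[0,0,0],0],[[0,0,-20],[0,0,0],0],[[0,0,-55],[0,0,0],0],[[0,0,-95],[0,0,0],0],[[0,0,-130],[0,0,0],0]]';python3 -m jog '[[[0,0,0],[0,0,0],0],[[0,0,0],[0,0,0],0],[[0,0,0],[0,0,0],0]]'
python3 - <<'E'
from h import *
a,pose=snap("wrist","w5")
cv2.imwrite("pics/w5v.png",crop("w5",180,40,140,210,2.8))
E
```

```text
time_s: 11.3
position: [0.4799, -0.3061, 0.0834]
tcp_rot: [[0.827, 0.562, 0.0], [0.562, -0.827, -0.0], [0.0, 0.001, -1.0]]
force: [-0.2, 0.3, -2.5]
opening: 0.25
time_s: 12.3
position: [0.4796, -0.3059, 0.2146]
tcp_rot: [[0.827, 0.562, -0.0], [0.562, -0.827, 0.0], [-0.0, -0.0, -1.0]]
force: [0.4, 0.1, 0.6]
opening: 0.986
time_s: 12.55
position: [0.4792, -0.3055, 0.2127]
tcp_rot: [[0.827, 0.562, -0.001], [0.562, -0.827, 0.001], [-0.0, -0.001, -1.0]]
force: [0.4, 0.3, -0.7]
opening: 1.001
```

View pics/w5v.png

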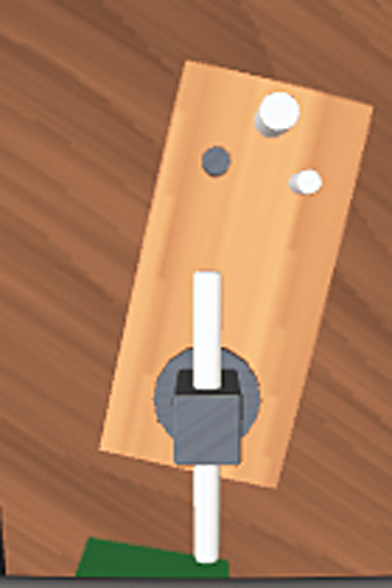

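The key is seated upright, collar flat on the stand, and let go. Next I'll refine the magnifier from its rim masks and plan the bracket grasp.

```bash
cat > mag.py <<'E'
from h import *
from scipy.optimize import least_squares as LS
def rim(n,x,y,w,h):
    a=cv2.imread(f"pics/{n}.png").astype(int)[y:y+h,x:x+w]
    m=((a[...,2]-a[...,0]>12)&(a[...,2]-a[...,0]<75)&(a.min(2)>105)).astype(np.uint8)
    k,l,st,_=cv2.connectedComponentsWithStats(m);i=1+np.argmax(st[1:,4]);m=(l==i).astype(np.uint8)
    cv2.imwrite(f"pics/m_{n}.png",cv2.resize(m*255,None,fx=4,fy=4));c=cv2.findContours(m,0,1)[0];c=max(c,key=len)
    pts=cv2.convexHull(c)[:,0].astype(float)+[x,y];return pts,st[i]
T,ts=rim("t",110,160,60,62);S,ss=rim("s",345,85,60,60);print(ts,ss)
th=np.linspace(0,2*np.pi,72)
def sup(x,n,half=.006):
    """rim silhouette as projected points"""
    h=np.array([np.cos(x[2]),np.sin(x[2]),0]);t=np.deg2rad(20);ax=h*np.cos(t)-[0,0,np.sin(t)]
    y=np.array([-h[1],h[0],0]);z=np.cross(ax,y);c=np.array([x[0],x[1],.3])
    r=c+.069*(np.cos(th)[:,None]*y+np.sin(th)[:,None]*z)
    return proj(n,np.vstack([r+half*ax,r-half*ax]))
D=np.c_[np.cos(th),np.sin(th)]
def res(x):
    o=[]
    for n,P in(("top",T),("scene",S)):
        o.append((sup(x,n)@D.T).max(0)-((P@D.T).max(0)+.4))
    return np.concatenate(o)
s=LS(res,[.538,.40,-1.58],loss="soft_l1");x=s.x;r=res(x)
print("lens",x[:2],np.rad2deg(x[2]),"rms",np.sqrt((r**2).mean()),"base",x[:2]-.05*np.array([np.cos(x[2]),np.sin(x[2])]))
h=np.array([np.cos(x[2]),np.sin(x[2]),0]);ax=h*np.cos(np.pi/9)-[0,0,np.sin(np.pi/9)]
f=np.r_[x[:2],.3]+.2*ax;print("focus",f)
E
python3 mag.py
python3 - <<'E'
from h import *
P=load("w5");c=onz("wrist",(180+207/2.8,40+398/2.8),.076,P);print("collar",c)
go((.513,-.0033,.20),down(-45)); go((.513,-.0033,.046),down(-45))
E
```

```text
[10 10 25 18 74] [ 20  11  29  34 364]
lens [0.5465 0.3909] -85.43486393735179 rms 7.084270865822055 base [0.5426 0.4408]
focus [0.5615 0.2036 0.2316]
collar [ 0.4793 -0.3068  0.076 ]
shift [ 198.  -230.3   12.3] turn [ -0.17   0.02 -10.78] | p [ 0.4788 -0.3051  0.2118] F [-0.4  0.2  0. ] open 1.0 t 12.6
shift [ 198.1 -229.9  166.3] turn [ -0.17   0.02 -10.78] | p [ 0.4788 -0.3051  0.2118] F [-0.4  0.2  0. ] open 1.0 t 12.6
```

```bash
python3 -m jog '[[[33,-38,2],[0,0,-5],0],[[66,-76,4],[0,0,-11],0.2],[[99,-114,6],[0,0,-11],0.5],[[132,-152,8],[0,0,-11],0.5],[[165,-190,10],[0,0,-11],0.5],[[198,-230,12],[0,0,-11],0.5],[[198,-230,12],[0,0,-11],0.5],[[198,-230,12],[0,0,-11],0.5],[[198,-230,12],[0,0,-11],0.5],[[198,-230,12],[0,0,-11],0.5]]'
python3 - <<'E'
from h import *
a,pose=snap("wrist","w6")
A=crop("w6",90,60,330,190,1.6)
cv2.imwrite("pics/w6v.png",A)
b=cv2.imread("pics/t.png")
for r in(180,190,200):print(b[r,116:134].tolist())
s=cv2.imread("pics/s.png");print(s[112,360:398].tolist())
go((.513,-.0033,.046),down(-45))
E
```

```text
time_s: 13.43
position: [0.5134, -0.0041, 0.1997]
tcp_rot: [[0.703, 0.711, -0.003], [0.711, -0.703, -0.0], [-0.002, -0.002, -1.0]]
force: [0.4, 0.2, -0.3]
opening: 0.512
[[61, 94, 156], [61, 94, 156], [54, 88, 153], [61, 95, 159], [197, 224, 245], [255, 255, 255], [255, 255, 255], [255, 255, 255], [255, 255, 255], [254, 255, 255], [238, 247, 254], [162, 184, 216], [70, 97, 151], [70, 93, 146], [113, 125, 160], [139, 144, 168], [176, 178, 190], [234, 229, 226]]
[[57, 88, 146], [56, 86, 144], [47, 79, 138], [90, 120, 175], [248, 254, 255], [255, 255, 255], [255, 255, 255], [255, 255, 255], [255, 255, 255], [253, 255, 255], [237, 243, 250], [241, 234, 235], [249, 240, 235], [250, 241, 236], [249, 240, 236], [248, 240, 236], [248, 240, 236], [248, 241, 236]]
[[59, 93, 154], [55, 90, 153], [72, 99, 156], [191, 205, 231], [255, 255, 255], [255, 255, 255], [255, 255, 255], [255, 255, 255], [255, 255, 255], [245, 251, 255], [227, 230, 238], [240, 230, 229], [249, 240, 235], [250, 241, 237], [250, 241, 237], [250, 242, 237], [250, 242, 237], [250, 242, 238]]
[[50, 83, 120], [53, 82, 121], [50, 83, 120], [49, 82, 121], [49, 81, 121], [49, 81, 121], [54, 85, 123], [70, 94, 126], [122, 137, 148], [174, 189, 195], [200, 216, 221], [196, 214, 215], [178, 190, 186], [183, 197, 193], [186, 202, 200], [133, 150, 154], [103, 120, 129], [98, 114, 124], [99, 116, 125], [96, 114, 124], [95, 113, 121], [99, 115, 123], [109, 124, 130], [148, 163, 170], [189, 204, 210], [211, 226, 230], [222, 236, 238], [228, 239, 242], [236, 245, 247], [240, 248, 250], [239, 246, 247], [202, 207, 206], [155, 157, 169], [86, 107, 140], [63, 92, 134], [55, 90, 130], [59, 86, 128], [55, 86, 130]]
shift [  1.   -1.6 154.1] turn [-0.07  0.1   0.24] | p [ 0.5137 -0.0051  0.2001] F [ 0.5 -0.2 -0.3] open 0.509 t 13.4833
```

View pics/w6v.png

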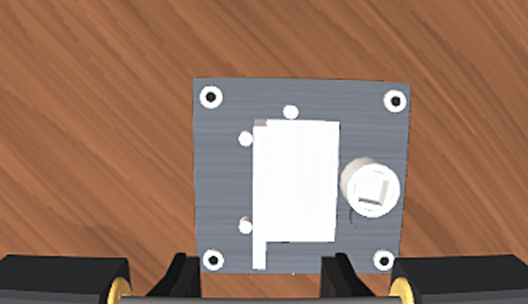

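The bracket leg's top runs from (261,122) to (259,269), centred between the fingers. The clamp arm is clear of the foot, near (352,215).

```bash
python3 - <<'E'
from h import *
P=load("w6");f=lambda u,v,z:onz("wrist",(90+u/1.6,60+v/1.6),z,P)
a,b=f(261,121,.08),f(259,269.5,.08);d=a-b;m=(a+b)/2;print(m,np.linalg.norm(d),np.rad2deg(np.arctan2(d[1],d[0]))+90)
go((m[0],m[1],.046),down(-45))
E
sed -i 's/^    m=.*$/    m=((a[...,2]>=243) if n=="t" else ((a[...,0]>112)\&(a[...,2]-a[...,0]<45))).astype(np.uint8)/' mag.py; python3 mag.py
```

```text
[ 0.5142 -0.0027  0.08  ] 0.09454785711779282 134.57158034655868
shift [  2.3  -1.2 154.1] turn [-0.07  0.1   0.24] | p [ 0.5137 -0.0051  0.2001] F [ 0.5 -0.2 -0.3] open 0.509 t 13.4833
[ 10  11   7  38 237] [ 15   2  35  43 641]
lens [0.5367 0.4012] -88.09990310513697 rms 3.0759818476864607 base [0.535  0.4511]
focus [0.5429 0.2133 0.2316]
```

```bash
python3 -m jog '[[[2,-1,40],[0,0,0],0.5],[[2,-1,80],[0,0,0],0.5],[[2,-1,115],[0,0,0],0.5],[[2,-1,140],[0,0,0],0.5],[[2,-1,154],[0,0,0],0.5],[[2,-1,154],[0,0,0],0.5],[[2,-1,154],[0,0,0],0.5],[[2,-1,154],[0,0,0],1],[[2,-1,154],[0,0,0],1],[[2,-1,154],[0,0,0],1],[[2,-1,154],[0,0,0],1],[[2,-1,154],[0,0,0],1]]';python3 -m jog '[[[0,0,0],[0,0,0],1],[[0,0,0],[0,0,0],1],[[0,0,0],[0,0,0],1],[[0,0,0],[0,0,0],1],[[0,0,0],[0,0,0],1],[[0,0,0],[0,0,0],1]]'
python3 - <<'E'
from h import *
exec(open("mag.py").read().split("s=LS")[0])
for x,lab in(((.537,.400,-1.58),"a"),((.5367,.4012,-1.537),"b")):
    r=res(np.array(x));print(lab,r[:72:6].round(1),r[72::6].round(1))
out=[]
for nm,n,(X,Y,w,h) in(("t","top",(105,155,60,62)),("s","scene",(350,82,50,55))):
    a=crop(nm,X,Y,w,h,6)
    for p in sup(np.array((.537,.400,-1.58)),n):cv2.circle(a,tuple(int(v) for v in ((p-[X,Y]+.5)*6)),1,(0,0,255),-1)
    out.append(cv2.resize(a,None,fx=1,fy=1)[:330])
cv2.imwrite("pics/ov.png",np.hstack(out))
E
```

```text
time_s: 14.48
position: [0.5153, -0.0024, 0.0479]
tcp_rot: [[0.704, 0.71, 0.002], [0.71, -0.704, -0.0], [0.001, 0.001, -1.0]]
force: [0.3, -0.2, -0.2]
opening: 0.204
time_s: 14.98
position: [0.5147, -0.0021, 0.0475]
tcp_rot: [[0.705, 0.71, -0.0], [0.71, -0.705, 0.0], [0.0, -0.0, -1.0]]
force: [-1.9, 1.6, 5.9]
opening: 0.088
[ 10  11   7  38 237] [ 15   2  35  43 641]
a [-1.   1.   1.3  0.9  0.8  0.1 -1.8 -0.8 -0.3  0.1  0.7  0.6] [-1.2 -0.5 -0.3  0.4 -0.7 -0.8 -4.9 -8.2 -9.3 -6.1 -0.9 -3.5]
b [-1.6  1.4  1.6  1.   0.7 -0.3 -0.7  0.1  0.1  0.   0.1 -0.5] [-0.3 -0.2 -0.3 -0.1 -1.2 -0.4 -4.6 -8.1 -9.3 -6.2 -0.7 -2.5]
```

View pics/ov.png

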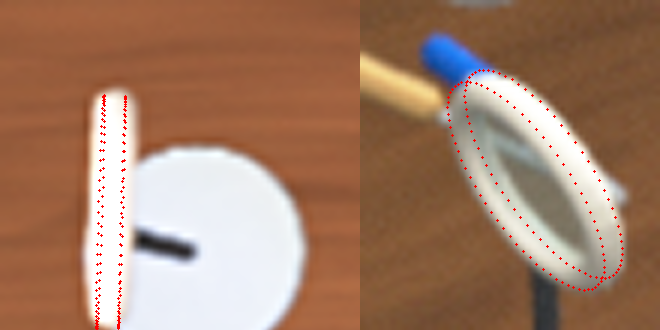

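The bracket is gripped (7.7 mm opening). The overlay matches the rim in both views, so I'll use a lens centre of about (0.537, 0.401) and a yaw of about −90.3°.

```bash
cat > fin.py <<'E'
from h import *
L=np.array([.537,.4013,.3]);h=rz(-90.3)[:,0];t=np.deg2rad(20);z=np.array([0,0,1.])
fx=h*np.cos(t)-z*np.sin(t);fz=h*np.sin(t)+z*np.cos(t);foc=L+.2*fx
xb,zb=-fx,fz;yb=np.cross(zb,xb);R=np.c_[-yb,-xb,-zb];face=np.array([-.0013,-.004,-.0025])
p=foc-R@face
if __name__=="__main__":
    go(p,R);s=bot.read_state();print("target",p,"face err mm",((s["position"]+s["tcp_rot"]@face-foc)*1e3).round(1),"q",s["joint_positions"].round(0),"v",s["qvel"].round(1))
E
python3 -m jog '[[[0,0,-10],[0,0,0],1],[[0,0,-25],[0,0,0],1],[[0,0,-50],[0,0,0],1],[[0,0,-80],[0,0,0],1],[[0,0,-115],[0,0,0],1],[[0,0,-150],[0,0,0],1],[[0,0,-175],[0,0,0],1],[[0,0,-175],[0,0,0],1],[[0,0,-175],[0,0,0],1]]'; python3 fin.py
```

```text
time_s: 15.73
position: [0.5147, -0.0023, 0.2225]
tcp_rot: [[0.704, 0.71, 0.001], [0.71, -0.704, -0.0], [0.001, 0.001, -1.0]]
force: [-0.3, -0.1, -7.5]
opening: 0.089
shift [ 167.  -133.8   -5.4] turn [18.99  7.88 45.07] | p [ 0.5147 -0.0023  0.2225] F [-0.3 -0.1 -7.5] open 0.089 t 15.7333
target [0.5373 0.2105 0.2279] face err mm [ -25.1 -213.8   -6.6] q [-13.  22.  98.  -0.  60.  32.] v [ 0.   2.8  3.3 -0.   0.6 -0. ]
```

```bash
python3 -m jog '[[[14,-11,-10],[1.6,0.7,4],1],[[28,-22,-15],[3.2,1.3,8],1],[[42,-33,-15],[4.8,2,12],1],[[56,-45,-15],[6.4,2.6,15],1],[[70,-56,-15],[8,3.3,19],1],[[84,-67,-15],[9.5,4,23],1],[[98,-78,-12],[11,4.6,27],1],[[112,-89,-12],[12.7,5.3,30],1],[[126,-100,-10],[14.3,6,34],1],[[140,-112,-8],[16,6.6,38],1],[[154,-123,-6],[17.5,7.3,42],1],[[167,-134,-5],[19,7.9,45],1]]'; python3 -m jog '[[[0,0,0],[0,0,0],1],[[0,0,0],[0,0,0],1],[[0,0,0],[0,0,0],1],[[0,0,0],[0,0,0],1]]'; python3 fin.py
python3 - <<'E'
from h import *
snap("scene","s2");snap("top","t2")
exec(open("fin.py").read().split("if __name")[0])
# expected bracket corners of leg+foot edges
heel=foc-.03*zb
out=[]
for nm,n,(X,Y,w,h_) in(("t2","top",(105,140,110,100)),("s2","scene",(300,70,110,100))):
    a=crop(nm,X,Y,w,h_,4)
    pts=[heel+xb*u+yb*v+zb*q for u,v,q in((0,.045,0),(0,-.045,0),(0,-.045,.06),(0,.045,.06),(-.06,.045,0),(-.06,-.045,0))]
    for p_ in proj(n,pts):cv2.circle(a,tuple(int(v) for v in((p_-[X,Y]+.5)*4)),3,(0,0,255),-1)
    out.append(a)
cv2.imwrite("pics/ov2.png",cv2.resize(np.hstack(out),None,fx=.9,fy=.9))
E
```

```text
time_s: 16.73
position: [0.5349, 0.2108, 0.223]
tcp_rot: [[1.0, -0.01, -0.006], [-0.007, -0.94, 0.342], [-0.009, -0.342, -0.94]]
force: [-0.0, 0.9, -5.9]
opening: 0.089
time_s: 17.07
position: [0.5369, 0.2098, 0.2258]
tcp_rot: [[1.0, -0.005, -0.001], [-0.004, -0.94, 0.342], [-0.003, -0.342, -0.94]]
force: [-0.0, 0.4, -6.5]
opening: 0.09
shift [ 0.4 -1.3 -1.7] turn [ 0.02  0.18 -0.  ] | p [0.5369 0.2098 0.2258] F [-0.   0.4 -6.5] open 0.09 t 17.0667
target [0.5373 0.2105 0.2279] face err mm [-0.4 -0.6 -2. ] q [-1. 25. 94. 23. 63. 79.] v [-0.2 -0.6 -0.6  0.4  0.2  0.1]
```

View pics/ov2.png

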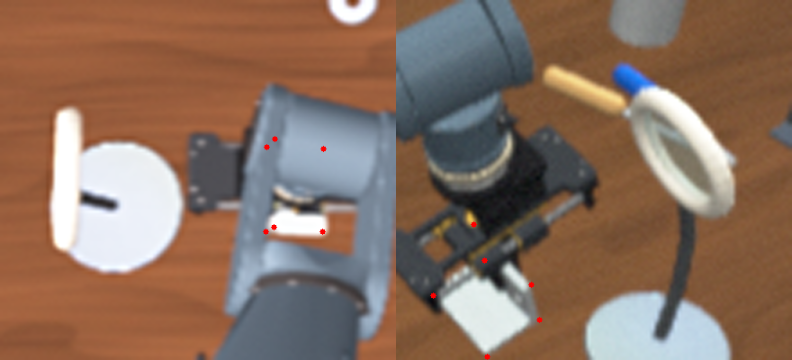

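The predicted bracket corners (red dots) lie on the bracket in both views, and the gripper is clear of the magnifier. I'll let it settle, then hand in.

```bash
python3 -m jog '[[[0,-1,-2],[0,0,0],1],[[0,-1,-2],[0,0,0],1],[[0,-1,-2],[0,0,0],1],[[0,-1,-2],[0,0,0],1],[[0,-1,-2],[0,0,0],1],[[0,-1,-2],[0,0,0],1],[[0,-1,-2],[0,0,0],1],[[0,-1,-2],[0,0,0],1]]'; python3 fin.py; python3 -c "
from rig import bot
print(bot.hand_in())"
```

```text
time_s: 17.83
position: [0.5373, 0.2108, 0.2293]
tcp_rot: [[1.0, -0.004, 0.001], [-0.004, -0.939, 0.343], [-0.001, -0.343, -0.939]]
force: [-0.8, 0.1, -6.0]
opening: 0.088
shift [-0.   0.9  1.2] turn [-0.04  0.07  0.03] | p [0.5373 0.2108 0.2293] F [-0.8  0.1 -6. ] open 0.088 t 17.8333
target [0.5373 0.2105 0.2279] face err mm [0.  0.4 1.4] q [-1. 25. 94. 23. 63. 79.] v [-0. -0. -0.  0.  0.  0.]
the job is handed in; nothing more can be done
None
```

The job is done and handed in at about 18 s of the allowed 59 s; the hand-in gave no verdict. I turned the clamp about 80° open with the T-key, put the key back in the wooden stand, and lifted the bracket in front of the magnifier.

Last checks:
- **Bracket position:** the middle of the face is about 1.5 mm from my estimated viewing point, and its angle is off by less than 0.1°. The joints were still, with the bracket in the grip at 7.7 mm opening and carrying about 6 N.
- **Camera views:** the predicted bracket corners lay on the bracket in both the scene and top pictures. The gripper was clear of the magnifier.
- **Key and clamp:** I last checked these in the wrist pictures taken before lifting the bracket, not again at the end. The key was upright with its collar flat on the stand, and its centre was within about 1 mm of the estimated hole. The clamp arm was clear of the foot.
- **What disagreed:** my automatic fit of the lens rim was poor, about 3 pixels off, and put the viewing point about 7 mm to one side with a 2° different yaw. I used the overlay-checked estimate instead; the difference is within the 20 mm and 0.17 rad limits.

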